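Press the treadle lever of the scrap chest

ROBOT

A 6-joint arm with a two-finger parallel gripper is mounted at the origin on the work surface. World frame = base frame: x ahead of the robot, y to its left, z up, the work surface at z = 0. Lengths are in m, angles in rad, forces in N, time in s.
With the tool pointing down it reaches from about 0.4 to 0.925 m from the base axis. Payload 12.5 kg.
Tool frame: the origin (TCP) lies between the finger pads; the fingertips stand ahead of it and the grasp point (between the pads) lies 6 mm ahead of it (manip.tips_ahead is the x of the fingertips in the tool frame, in m); x points along the fingers, y is the direction in which the jaws open and shut, and the axes are right-handed (so a half turn about x gives the same grasp; the last joint's range is limited). The gripper opens to 95 mm and grips with 3 to 60 N. Pads are 20 mm wide; open, the fingers measure 119 mm over their backs; the gripper's body (75 mm by 180 mm) begins 59 mm behind the grasp point.
Start: joints at [-1.445, 0.491, 1.559, -0, 1.092, -0.106], TCP at [0.144, -0.608, 0.205] pointing down, gripper open.
Joint ranges: [-3.1, 3.1], [-0.84, 2.19], [0.05, 2.79], [-1.13, 4.28], [0.06, 2.93], [-2.69, 2.69]. Speed limits (rad/s): [2.22, 2.22, 2.79, 3.14, 3.14, 3.14].

INTERFACE

Orientations are given as a unit quaternion [x, y, z, w].
In Python, from plant import telemetry, eyes, manip gives the robot as it stands. The module is installed in compiled form; this text tells all that it offers.
- The arm moves only by the tool arm_command, never from a script. Its argument "increments" is a list of rows, each an object of numbers: "dx", "dy", "dz": the shift along the tool's x, y, z in cm; "wx", "wy", "wz": the turn, a rotation vector about the tool's x, y, z in degrees; "gripper": the finger opening in cm, from 0 to 9.51. A call has exactly 10 rows; each row shifts and turns the pose as measured when the row begins, along the tool's axes as they then stand; what a row does not reach is not made up. A row lasts 1/10 s, in which the tool goes at most 50 mm and 8.59 degrees, less where a joint would pass 70% of its speed; a pose out of reach is approached as far as the arm can. A call with a gripper value outside its range is refused whole. The fingers move at their own pace and stop on an object; "squeeze" is the grip in N (left out, the last holds). Time passes only in rows, so rows that do not move let the fingers close, or fill a call up. It gives the time, the measured TCP pose, the force and the opening at its end, in the units of the state.
- telemetry.observe(): the state, without advancing time (a new reading comes with each control period).
- eyes.grab_frame(name): name is "scene" or "side" or "wrist"; returns (picture, depth): 384x512x3 uint8, red, green, blue; 384x512 float32, m along the optical axis (not along the pixel's ray), 0 where there is no reading.
- eyes.calibration(name): a dict with "fx", "fy", "cx", "cy" (pixels), "k1" (the pictures are not rectified: a ray, as slopes to the right and down, at radius r is drawn at 1 + k1 r^2 times it, then the intrinsics apply), "rvec" (rotation vector, rad) and "tvec" (3), from world to camera coordinates, as OpenCV has them; the wrist camera has in their place "mount" (4x4, takes a point from camera to tool coordinates, whose origin is the TCP and whose axes are the tool frame's). Camera axes: x right, y down, z forward; pixel columns grow to the right and rows downward; lengths in m; the calibration is good to about 2 mm. A picture is of the moment at which its call begins: read the wrist's pose just before it. calibration takes no time and is no camera call.
- manip.sign_off(): hands the job in, once; it reports no verdict.
The state is a dict: "clock": time; "qpos": joint angles; "qvel": joint speeds; "joint_torque": joint torques, N m; "tcp_pos": TCP position; "tcp_rot": TCP orientation; "ft_force": force on the tool from outside, world axes, zero at the start; "ft_torque": the same for the moment, N m; "gripper_width": finger opening in m.
Only numpy, scipy, OpenCV 4.12 (cv2) and the standard library are available. Lean on these libraries where they do the work, as an engineer would, in place of code of your own. Each camera call takes 0.05 s, during which the arm holds its last target. There are 200 camera calls.

TASK

Open the heavy steel flap of the scrap chest with its lever: first push the upright tab of the stop slide so that the stop block moves right out from under the lever, then press the lever's long end down until the free edge of the flap stands at least 30 mm above the chest's rim. Finish while still holding the lever down, with the flap raised and still. Only push and press with the fingers: do not touch the flap, and leave the loose things on the bench where they are.

Things in the scene. Friction and masses are not known exactly. Their poses are not given: they have to be found in the camera images.
- chest: scrap chest with its lever, one unit fixed to the bench, placed and turned differently each time. Origin on the bench below the lever's pivot; z up; x level, from pivot to chest. Grey steel box, open on top: x 95 to 215, y -90 to 90 mm, rim 94 mm high. The lever's long arm runs to -x. The slide rail crosses under it: x -105 to -55, y -105 to 105, 54 mm high.
- pivot (a point): the lever's pivot, 105 mm above the chest's origin, between two steel cheeks (36 mm long, 56 mm apart over their outsides, 120 mm high) on a sole plate 70 mm wide, 6 mm thick
- lever_pad (a point): top centre of the tread plate (60 x 60 mm) at the lever's long end, 200 mm from the pivot along the lever and 12 mm above its centre line. Bar 30 mm wide, 12 thick. At rest the arm points 0.24 rad up from level (pad 164 mm above the bench), fully down 0.24 rad below level (69 mm). The short end reaches 80 mm past the pivot under the flap's lip; the flap's weight pushes the pad up with 3 to 7 N.
- lever (a joint): rotation of the lever about its pivot, rad: 0 at rest, grows as the long end goes down, hard end stop at 0.48. With the stop block under it, it stops at about 0.06. The flap's edge is 30 mm up at about 0.35.
- flap_edge (a point): middle of the lower front edge of the flap, a plain steel plate 150 mm long (chest x), 190 mm wide, 14 mm thick, about 3 kg, lying on the chest and reaching 30 mm past its front wall over the lever's short end. Level with the rim, 94 mm above the bench, when shut.
- flap (a joint): rotation of the flap about its hinge on the chest's far rim, rad: 0 shut, grows as the front edge rises (edge above the rim = 150 mm x sin). Only the lever holds it up; it falls shut when the lever is let go. With the lever fully down it reads about 0.28.
- stop_tab (a point): on the outer face (facing chest -y) of the slide's upright tab, steel, 40 mm wide (chest x), 10 thick, 44 to 124 mm above the bench; this point 104 mm up, at chest x -80, y -100 mm when the slide is at 0. On the same slide, 100 mm further to +y, the dark stop block (30 x 36 mm, top 110 mm up) stands below the lever. Push the tab to chest +y, towards the lever.
- stop (a joint): travel of the slide along chest +y, m: 0 to 0.060 (end stop). At 0 to 0.015 the block is under the lever; from 0.035 on it is clear of it. Friction about 2 N; it stays where it is left.
- pipe_stub: loose bystander: cut steel pipe standing on end, 48 mm outside diameter, 70 mm tall; origin at the centre of its foot
- pipe_collar: loose bystander: short dark steel tube standing on end, 60 mm outside diameter, 40 mm tall; origin at the centre of its foot
- angle_offcut: loose bystander: angle-iron offcut, 90 x 40 mm, 40 mm tall; origin under the centre of its foot
- flashlight: loose bystander: black torch standing on its wide head, 38 mm diameter, 140 mm tall; origin at the centre of its foot
- spray_can: loose bystander: spray can standing upright, 60 mm diameter, 150 mm tall; origin at the centre of its foot
- chip_hammer: loose bystander: hammer lying flat, about 300 mm long; origin at its underside
- wire_brush: loose bystander: hand brush lying flat; origin at its underside
- grind_disc: loose bystander: black grinding disc lying flat, 115 mm diameter, 6 mm thick; origin under its centre

How it is judged:
On the way, in this order (a step that is already met when the one before it is completed fails the run):
1. the stop block is pushed clear of the lever while the flap is still down (value of joint stop above 0.035 m and value of joint flap below 0.1 rad), for 0.1 s.
2. the lever is pressed with the fingers and has raised the flap's edge 30 mm (z of flap_edge in the frame of chest above 0.124 m and contact force between the fingers and lever above 1 N), for 0.2 s.
At the end, for the whole second after the job is handed in: The flap's front edge stays at least 30 mm above the chest's rim (124 mm above the bench) and nearly still (under 0.1 rad/s), the slide is at 35 mm or more, and the fingers press the lever with more than 1 N (all of step 2 and velocity of joint flap between -0.1 and 0.1 rad/s and value of joint stop above 0.035 m); the arm keeps its last pose, push and grip.
It fails at once if the robot touches the flap (contact force between any of the arm, the fingers and flap above 0.5 N).
It fails at once if a loose thing is lifted, carried or pushed more than 25 mm (distance of any of pipe_stub, pipe_collar, angle_offcut, flashlight, spray_can, chip_hammer, wire_brush, grind_disc from where it was at the start of the episode above 0.025 m).
It also fails if it takes over 42 s, if anything falls off the work surface, if the arm or the gripper's body presses on something with over 40 N, if the wrist force passes 120 N, or if a joint passes its speed limit or range.

## Working session

There is one attempt and no reset: what is moved stays moved. The work goes in short steps, Python scripts to look and compute and a tool call to move; the robot and the scene stay as the last step left them, time stands still between calls to the robot, and variables do not carry over. Pictures are saved under pics/ and viewed, on a budget of 10 in all, crops included, one or two more only if the job needs it, and the job is handed in when it is done.

Besides the shell and the picture viewer there is one more tool, called after ">>>" as name([rows], argument=value, ...), one row to a line, values as JSON. arm_command: Moves the arm, as the interface text tells. Its arguments: {"type":"object","properties":{"increments":{"type":"array"},"squeeze":{"type":"number"}},"required":["increments"]}

```bash
mkdir -p pics; cat > h.py <<'E'
import numpy as np, cv2
from scipy.spatial.transform import Rotation as R
from plant import telemetry, eyes, manip
def cloud(name):
    img,d=eyes.grab_frame(name); c=eyes.calibration(name)
    v,u=np.mgrid[0:384,0:512]
    xd=(u-c['cx'])/c['fx']; yd=(v-c['cy'])/c['fy']
    x,y=xd.copy(),yd.copy()
    for _ in range(15):
        s=1+c['k1']*(x*x+y*y); x,y=xd/s,yd/s
    P=np.stack([x*d,y*d,d],-1)
    M=R.from_rotvec(np.ravel(c['rvec'])).as_matrix()
    W=(P-np.ravel(c['tvec']))@M
    W[d==0]=np.nan
    return img,W
E
python3 - <<'E'
from h import *
for n in('scene','side'):
    img,W=cloud(n); cv2.imwrite(f'pics/{n}.png',img[:,:,::-1]); np.save(n,W)
s=telemetry.observe(); print(s['clock'],s['tcp_pos'],s['tcp_rot'],s['ft_force'],manip.tips_ahead)
E
```

```text
0.1 [ 0.14356668 -0.60805426  0.20412199] [-0.70235532 -0.08211748  0.70237097 -0.08141711] [-0.7180154  -0.68089699 -0.05375634] 0.025
```

View pics/scene.png

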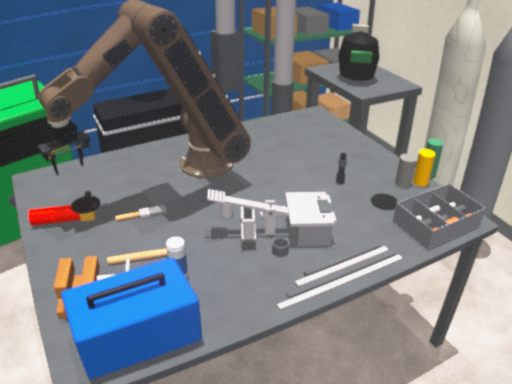

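View pics/side.png

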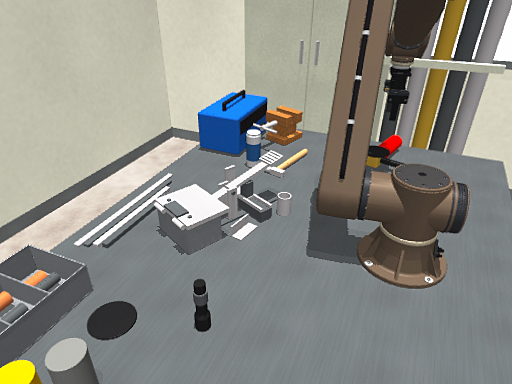

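The scene view shows the lever pad at about (216,197), the flap at (310,208), and the rail and block near (248,225). In the side view the pad is at (272,158), the flap at (192,205), and a pale upright, possibly the tab, at (230,175). Next I'll build an enlarged view and a height map.

```bash
python3 - <<'E'
from h import *
a=cv2.imread('pics/scene.png')[175:270,190:350]; b=cv2.imread('pics/side.png')[120:260,140:310]
W1=np.load('scene.npy');W2=np.load('side.npy')
for n,W,pts in(('scene',W1,[(216,197),(212,194),(224,200),(250,240),(248,210),(227,210),(280,245),(290,196),(325,196),(333,219),(288,215),(310,203)]),('side',W2,[(272,158),(230,172),(192,200),(240,175),(284,203),(262,210),(240,230)])):
    for u,v in pts: print(n,u,v,W[v,u].round(3))
# height map, world bounds around flap
P=np.vstack([W1.reshape(-1,3),W2.reshape(-1,3)]); C=np.vstack([cv2.imread('pics/scene.png').reshape(-1,3),cv2.imread('pics/side.png').reshape(-1,3)])
c=W1[203,310]; print(c)
m=(np.abs(P[:,:2]-W1[210,265][:2])<.3).all(1)&(P[:,2]>.02)&(P[:,2]<.3); P=P[m];o=W1[210,265][:2]-.3
P=P[np.argsort(P[:,2])]
H=np.zeros((200,200),np.uint8)
ij=((P[:,:2]-o)/.003).astype(int).clip(0,199); H[199-ij[:,1],ij[:,0]]=(P[:,2]*1400).clip(0,255)
hm=cv2.resize(cv2.applyColorMap(H,cv2.COLORMAP_JET),(400,400),interpolation=0); print('hm origin',o,'1.5mm/px, y up')
A=cv2.resize(a,(400,238),interpolation=2);B=cv2.resize(b,(400,330),interpolation=2)
out=np.zeros((570,800,3),np.uint8); out[:238,:400]=A; out[238:568,:400]=B; out[:400,400:]=hm
cv2.imwrite('pics/c.png',out)
E
```

```text
scene 216 197 [ 0.49  -0.166  0.167]
scene 212 194 [ 0.47  -0.172  0.169]
scene 224 200 [ 0.511 -0.145  0.16 ]
scene 250 240 [ 0.627 -0.103  0.049]
scene 248 210 [ 0.542 -0.067  0.111]
scene 227 210 [ 0.416 -0.092  0.039]
scene 280 245 [0.657 0.002 0.009]
scene 290 196 [0.537 0.111 0.114]
scene 325 196 [0.589 0.233 0.108]
scene 333 219 [0.723 0.174 0.109]
scene 288 215 [0.507 0.127 0.001]
scene 310 203 [0.606 0.155 0.111]
side 272 158 [ 0.472 -0.155  0.165]
side 230 172 [ 0.608 -0.097  0.108]
side 192 200 [0.629 0.124 0.111]
side 240 175 [ 0.652 -0.267  0.001]
side 284 203 [ 0.389 -0.064  0.054]
side 262 210 [0.441 0.003 0.051]
side 240 230 [0.486 0.079 0.007]
[0.6055302  0.15483704 0.11092422]
hm origin [ 0.26557725 -0.3108069 ] 1.5mm/px, y up
```

View pics/c.png

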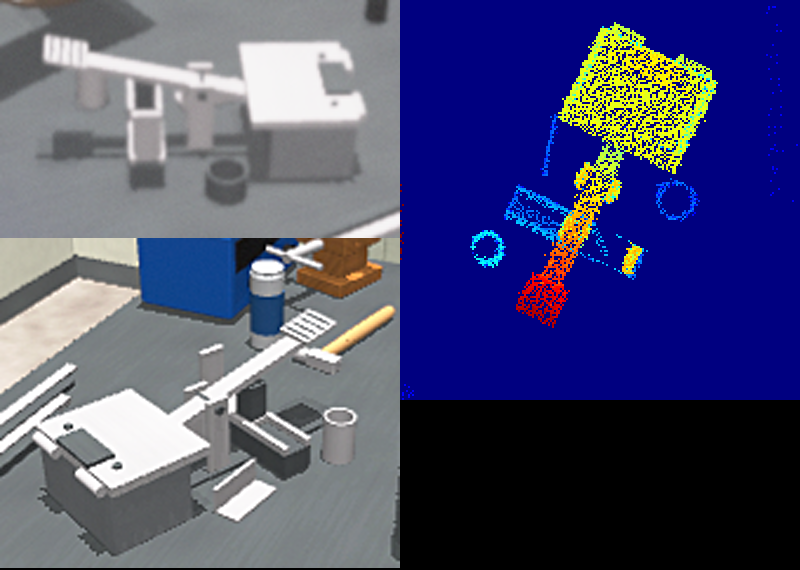

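Enlarged views and height map: the pad is at map px (541,302), the tab at (633,260) to the right of the lever (chest -y side), and the flap is centred at (640,100). The collar is at (676,200), the pipe stub at (488,247), and the angle lies left of the cheeks. Next comes a fit of the pose, with a check for obstacles near the pad.

```bash
cat >> h.py <<'E'
E
python3 - <<'E'
from h import *
from scipy.optimize import least_squares
W1=np.load('scene.npy');W2=np.load('side.npy');res=[]
for n,W in(('scene',W1),('side',W2),('both',np.vstack([W1.reshape(-1,3),W2.reshape(-1,3)]))):
    P=W.reshape(-1,3);P=P[~np.isnan(P).any(1)]
    def box(c,r,z0,z1): return P[(np.hypot(*(P[:,:2]-c).T)<r)&(P[:,2]>z0)&(P[:,2]<z1)]
    tab=box((.615,-.101),.05,.095,.14); pad=box((.477,-.164),.055,.14,.19); fl=box((.626,.139),.14,.1,.125)
    print(n,'tab',len(tab),tab.mean(0),tab.max(0)[2],'pad',pad.mean(0),len(pad))
    r=cv2.minAreaRect(fl[:,:2].astype(np.float32)); print(' flap rect',r)
    # chest frame: flap centre x=65+75=140,y=0 ; pad x=-191 ; tab top centre (-80,-95)
    tb=cv2.minAreaRect(tab[:,:2].astype(np.float32)); pb=cv2.minAreaRect(pad[:,:2].astype(np.float32)); print(' tabrect',tb,' padrect',pb)
    L=np.array([[.140,0],[-.191,0],[-.080,-.095]]); Wd=np.array([r[0],pb[0],tb[0]])
    f=lambda p:(Wd-p[:2]-L@np.array([[np.cos(p[2]),np.sin(p[2])],[-np.sin(p[2]),np.cos(p[2])]])).ravel()
    s=least_squares(f,[.55,0,1.1]); print(' pose',s.x,'res mm',(s.fun*1e3).round(1))
p=s.x
P=np.vstack([W1.reshape(-1,3),W2.reshape(-1,3)]);c,sn=np.cos(p[2]),np.sin(p[2])
Q=np.c_[(P[:,:2]-p[:2])@np.array([[c,-sn],[sn,c]]),P[:,2]]
m=(Q[:,2]>.02)&(np.abs(Q[:,0]+.19)<.2)&(np.abs(Q[:,1])<.3)&(Q[:,2]<.35)
q=np.unique((Q[m]/.04).round().astype(int)[:,:2],axis=0)
for i in q:
    k=m&((Q[:,:2]/.04).round()==i).all(1)
    if k.sum()>4: print((i*40).tolist(),int(np.nanmax(Q[k,2])*1000),k.sum(),end='; ')
E
```

```text
scene tab 107 [ 0.61381826 -0.10239013  0.114537  ] 0.13239868327349513 pad [ 0.48402404 -0.15565972  0.16378078] 237
 flap rect ((0.6114879846572876, 0.1162647157907486), (0.22432348132133484, 0.20690502226352692), 62.63807678222656)
 tabrect ((0.6116739511489868, -0.10110209137201309), (0.0383571982383728, 0.02085909992456436), 67.25713348388672)  padrect ((0.48045963048934937, -0.15171393752098083), (0.08000215142965317, 0.06806658953428268), 64.20372772216797)
 pose [0.55808673 0.00752786 1.1258173 ] res mm [ -6.9 -17.6   4.6  13.2   2.3   4.5]
side tab 99 [ 0.6116926  -0.09607805  0.1126786 ] 0.12757222523030082 pad [ 0.48131413 -0.15078037  0.16148163] 250
 flap rect ((0.6129025220870972, 0.11708888411521912), (0.2274603396654129, 0.19617599248886108), 64.0320053100586)
 tabrect ((0.6110684871673584, -0.0991504043340683), (0.04244177043437958, 0.01666625775396824), 62.77857208251953)  padrect ((0.4839800000190735, -0.1511159986257553), (0.07797370851039886, 0.06334557384252548), 62.70856475830078)
 pose [0.55934529 0.00861806 1.12929825] res mm [ -6.3 -18.1   6.2  13.    0.    
[... 882 characters left out ...]
 43; [-200, -40] 177 55; [-200, 0] 177 137; [-200, 40] 175 44; [-200, 240] 349 318; [-200, 280] 227 35; [-160, -40] 166 30; [-160, 0] 168 185; [-160, 40] 165 30; [-160, 80] 73 158; [-160, 120] 73 98; [-160, 240] 349 240; [-160, 280] 349 243; [-120, -40] 47 7; [-120, 0] 154 184; [-120, 80] 71 28; [-120, 120] 72 101; [-120, 280] 349 509; [-80, -120] 129 123; [-80, -80] 132 310; [-80, -40] 113 33; [-80, 0] 145 428; [-80, 40] 106 105; [-80, 80] 59 92; [-80, 120] 57 57; [-80, 280] 303 68; [-40, -120] 120 28; [-40, -80] 126 48; [-40, -40] 131 14; [-40, 0] 132 309; [-40, 40] 119 92; [-40, 80] 57 93; [-40, 120] 56 24; [0, -120] 49 18; [0, -40] 128 204; [0, 0] 125 111; [0, 40] 127 169; [0, 80] 44 48;
```

The flap selection included some lever points, so I'll refine it with robust extents.

```bash
python3 - <<'E'
from h import *
W1=np.load('scene.npy');W2=np.load('side.npy')
for n,W in(('scene',W1),('side',W2)):
    P=W.reshape(-1,3);P=P[~np.isnan(P).any(1)]
    p=np.array([.553,-.006,np.deg2rad(63.6)])
    for it in range(6):
        c,s=np.cos(p[2]),np.sin(p[2]); A=np.array([[c,-s],[s,c]])
        Q=np.c_[(P[:,:2]-p[:2])@A,P[:,2]]
        S=lambda x0,x1,y0,y1,z0,z1:Q[(Q[:,0]>x0)&(Q[:,0]<x1)&(Q[:,1]>y0)&(Q[:,1]<y1)&(Q[:,2]>z0)&(Q[:,2]<z1)]
        fl=S(.04,.24,-.12,.12,.1,.118)
        bar=S(-.16,-.03,-.03,.03,.115,.17); pad=S(-.25,-.15,-.05,.05,.14,.185)
        tab=S(-.13,-.03,-.13,-.07,.09,.14)
        mid=lambda a,q=1:(np.percentile(a,q)+np.percentile(a,100-q))/2
        yf=mid(fl[:,1]); yp=mid(pad[:,1]); xp=(mid(pad[:,0]))
        front=np.percentile(fl[np.abs(fl[:,1])>.05][:,0],1)
        dth=(yf-yp)/(.14+.191); p[2]+=dth
        dx=((front-.065)+(xp+.191))/2; dy=(yf+yp)/2+dth*.025
        p[:2]+=A@np.array([dx,dy])
    print(n,p,'deg',np.rad2deg(p[2]))
    print(' front',front,'flap y',np.percentile(fl[:,1],[1,99]),'x99',np.percentile(fl[:,0],99),'pad x',np.percentile(pad[:,0],[1,99]),'y',np.percentile(pad[:,1],[1,99]),'z',np.median(pad[:,2]),'bar y',bar[:,1].mean())
    print(' tab x',np.percentile(tab[:,0],[2,50,98]),'y',np.percentile(tab[:,1],[2,50,98]),'z',np.percentile(tab[:,2],98))
E
```

```text
scene [0.56335158 0.01476874 1.11936556] deg 64.1349225058192
 front 0.062472007317018005 flap y [-0.09631414  0.09631414] x99 0.2208163866800389 pad x [-0.22389579 -0.15304823] y [-0.03159952  0.03159952] z 0.1658660918134427 bar y -0.0032086929003179348
 tab x [-0.10191584 -0.08466669 -0.06416247] y [-0.10208674 -0.09660093 -0.08896597] z 0.12999531315631888
side [0.56409173 0.01786089 1.12699098] deg 64.57182648973578
 front 0.06227696126508097 flap y [-0.09442944  0.09442905] x99 0.2220059218508488 pad x [-0.22493413 -0.15127066] y [-0.03056936  0.03057292] z 0.1626890454686655 bar y 0.0028825681166510424
 tab x [-0.10619826 -0.08134554 -0.06453501] y [-0.10081815 -0.09094053 -0.08570715] z 0.12643493527227231
```

```bash
cat >> h.py <<'E'
p=np.array([.5625,.0137]); th=np.deg2rad(64.3)
cx=np.array([np.cos(th),np.sin(th),0]); cy=np.array([-np.sin(th),np.cos(th),0])
C=lambda x,y,z:np.array([p[0],p[1],0])+x*cx+y*cy+np.array([0,0,z])
def plan(t,ydir=None):
    "print tool-frame rotvec (deg) to tool-down with tool y = ydir, and shift (cm) in the current and in the turned frame"
    s=telemetry.observe(); M=R.from_quat(s['tcp_rot']).as_matrix(); pos=np.array(s['tcp_pos'])
    x=np.array([0,0,-1.]); y=cy if ydir is None else ydir
    best=min((np.c_[x,k*y,np.cross(x,k*y)] for k in(1,-1)),key=lambda G:R.from_matrix(M.T@G).magnitude())
    d=t-pos; ch=[(pos-C(0,0,0))@a for a in(cx,cy)]+[pos[2]]
    print('t',round(s['clock'],2),'pos',pos.round(4),'chest',np.round(np.array(ch)*1e3,1),'F',np.round(s['ft_force'],1),'w',s['gripper_width'],'q',np.round(s['qpos'],2))
    print('rotvec deg',np.rad2deg(R.from_matrix(M.T@best).as_rotvec()).round(1),'shift cm now',(M.T@d*100).round(2),'turned',(best.T@d*100).round(2))
    print('tool y',M[:,1].round(2),'z',M[:,2].round(2))
E
python3 - <<'E'
from h import *
print(C(-.08,-.14,.12)); plan(C(-.08,-.14,.12)); 
W=np.vstack([np.load(f+'.npy').reshape(-1,3) for f in('scene','side')])
for a in np.arange(-80,-5,6):
    A=np.deg2rad(a); k=np.hypot(W[:,0]-.64*np.cos(A),W[:,1]-.64*np.sin(A))<.11
    z=W[k&(W[:,2]<.4),2]; print(a,np.round(np.percentile(z,99.5),3) if len(z) else None,end='; ')
E
```

```text
[ 0.65395806 -0.11909843  0.12      ]
t 0.1 pos [ 0.1436 -0.6081  0.2041] chest [-741.9  107.9  204.1] F [-0.7 -0.7 -0.1] w 0.09508130765198275 q [-1.44  0.49  1.56 -0.    1.09 -0.11]
rotvec deg [-51.   -0.    0.1] shift cm now [  8.45 -35.85 -60.91] turned [  8.41  24.79 -66.19]
tool y [ 0.23 -0.97 -0.  ] z [-0.97 -0.23 -0.  ]
-80 0.398; -74 0.398; -68 0.398; -62 0.074; -56 0.01; -50 0.031; -44 0.031; -38 0.034; -32 0.154; -26 0.153; -20 0.165; -14 0.135; -8 0.136;
```

>>> arm_command([
  {"dx":-2,"dy":-2.3,"dz":-3.9,"wx":-5,"gripper":0},
  {"dx":-2,"dy":-1.9,"dz":-4.1,"wx":-5,"gripper":0},
  {"dx":-1,"dy":-1.6,"dz":-4.2,"wx":-5,"gripper":0},
  {"dx":0,"dy":-1.2,"dz":-4.3,"wx":-5,"gripper":0},
  {"dy":-0.8,"dz":-4.4,"wx":-5,"gripper":0},
  {"dy":-0.4,"dz":-4.5,"wx":-5,"gripper":0},
  {"dy":0,"dz":-4.5,"wx":-5,"gripper":0},
  {"dy":0.4,"dz":-4.5,"wx":-5,"gripper":0},
  {"dy":0.7,"dz":-4.4,"wx":-5,"gripper":0},
  {"dy":1.1,"dz":-4.4,"wx":-6,"gripper":0},
], squeeze=10)

```text
schema error: expected keys dx, dy, dz, wx, wy, wz, gripper
```

```bash
python3 -c "
from h import *
plan(C(-.08,-.145,.12))"
```

```text
t 0.1 pos [ 0.1436 -0.6081  0.2041] chest [-741.9  107.9  204.1] F [-0.7 -0.7 -0.1] w 0.09508130765198275 q [-1.44  0.49  1.56 -0.    1.09 -0.11]
rotvec deg [-51.   -0.    0.1] shift cm now [  8.45 -35.54 -61.29] turned [  8.41  25.29 -66.19]
tool y [ 0.23 -0.97 -0.  ] z [-0.97 -0.23 -0.  ]
```

>>> arm_command([
  {"dx":-2,"dy":-2.3,"dz":-3.9,"wx":-5,"wy":0,"wz":0,"gripper":0},
  {"dx":-2,"dy":-1.9,"dz":-4.1,"wx":-5,"wy":0,"wz":0,"gripper":0},
  {"dx":-1,"dy":-1.6,"dz":-4.2,"wx":-5,"wy":0,"wz":0,"gripper":0},
  {"dx":0,"dy":-1.2,"dz":-4.3,"wx":-5,"wy":0,"wz":0,"gripper":0},
  {"dx":0,"dy":-0.8,"dz":-4.4,"wx":-5,"wy":0,"wz":0,"gripper":0},
  {"dx":0,"dy":-0.4,"dz":-4.5,"wx":-5,"wy":0,"wz":0,"gripper":0},
  {"dx":0,"dy":0,"dz":-4.5,"wx":-5,"wy":0,"wz":0,"gripper":0},
  {"dx":0,"dy":0.4,"dz":-4.5,"wx":-5,"wy":0,"wz":0,"gripper":0},
  {"dx":0,"dy":0.7,"dz":-4.4,"wx":-5,"wy":0,"wz":0,"gripper":0},
  {"dx":0,"dy":1.1,"dz":-4.4,"wx":-6,"wy":0,"wz":0,"gripper":0},
], squeeze=10)

```text
clock: 1.1
tcp_pos: [0.4725, -0.2843, 0.2538]
tcp_rot: [0.595, 0.385, -0.593, 0.382]
ft_force: [1.4, -0.6, -1.1]
gripper_width: 0.02
```

```bash
python3 -c "
from h import *
plan(C(-.08,-.145,.12))"
```

```text
t 1.1 pos [ 0.4725 -0.2843  0.2538] chest [-307.5  -48.1  253.8] F [ 1.4 -0.6 -1.1] w 0.020005346002462898 q [-0.66  0.34  1.67  0.    1.13 -0.24]
rotvec deg [ 1.4 -0.2  0.2] shift cm now [ 13.43  10.3  -22.45] turned [ 13.38   9.69 -22.75]
tool y [ 0.91 -0.41 -0.  ] z [-0.41 -0.91 -0.  ]
```

>>> arm_command([
  {"dx":0,"dy":1.7,"dz":-3.8,"wx":1.4,"wy":0,"wz":0,"gripper":0},
  {"dx":0,"dy":1.7,"dz":-3.8,"wx":0,"wy":0,"wz":0,"gripper":0},
  {"dx":0,"dy":1.7,"dz":-3.8,"wx":0,"wy":0,"wz":0,"gripper":0},
  {"dx":0,"dy":1.7,"dz":-3.8,"wx":0,"wy":0,"wz":0,"gripper":0},
  {"dx":0,"dy":1.7,"dz":-3.8,"wx":0,"wy":0,"wz":0,"gripper":0},
  {"dx":0,"dy":1.5,"dz":-3.8,"wx":0,"wy":0,"wz":0,"gripper":0},
  {"dx":2,"dy":0,"dz":0,"wx":0,"wy":0,"wz":0,"gripper":0},
  {"dx":2,"dy":0,"dz":0,"wx":0,"wy":0,"wz":0,"gripper":0},
  {"dx":2,"dy":0,"dz":0,"wx":0,"wy":0,"wz":0,"gripper":0},
  {"dx":2,"dy":0,"dz":0,"wx":0,"wy":0,"wz":0,"gripper":0},
])

```text
clock: 2.1
tcp_pos: [0.6705, -0.1048, 0.1703]
tcp_rot: [0.597, 0.382, -0.596, 0.378]
ft_force: [0.7, -0.4, 0.4]
gripper_width: 0.0005
```

```bash
python3 -c "
from h import *
plan(C(-.08,-.145,.12))
img,_=eyes.grab_frame('scene');img2,_=eyes.grab_frame('side')
cv2.imwrite('pics/d.png',np.hstack([cv2.resize(i[:,:,::-1],(400,400),interpolation=2) for i in(img[140:290,190:340],img2[100:250,160:310])]))"
```

```text
t 2.1 pos [ 0.6705 -0.1048  0.1703] chest [ -59.9 -148.7  170.3] F [ 0.7 -0.4  0.4] w 0.00047755537357840194 q [-0.25  0.6   1.45  0.01  1.09  0.18]
rotvec deg [ 0.7 -0.3  0.2] shift cm now [ 5.02 -0.38  2.03] turned [ 5.03 -0.37  2.01]
tool y [ 0.91 -0.42 -0.  ] z [-0.42 -0.91 -0.  ]
```

View pics/d.png

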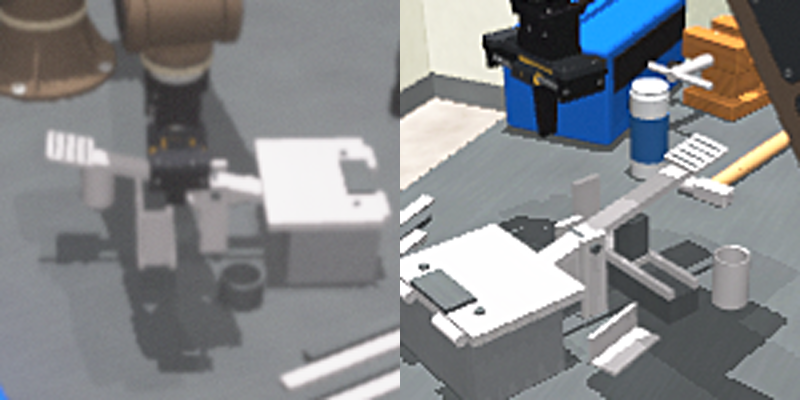

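The gripper hovers just outside the tab: tool at (180,155) in the left crop, tab at (585,195) in the right crop. It is 20 mm too far toward the chest, so I'll correct that while descending and then start the push.

>>> arm_command([
  {"dx":0.5,"dy":0,"dz":1.0,"wx":0.7,"wy":0,"wz":0,"gripper":0},
  {"dx":1.5,"dy":0,"dz":0.8,"wx":0,"wy":0,"wz":0,"gripper":0},
  {"dx":1.5,"dy":0,"dz":0.1,"wx":0,"wy":0,"wz":0,"gripper":0},
  {"dx":1.2,"dy":0,"dz":0,"wx":0,"wy":0,"wz":0,"gripper":0},
  {"dx":0.2,"dy":0,"dz":0,"wx":0,"wy":0,"wz":0,"gripper":0},
  {"dx":0,"dy":-0.8,"dz":0,"wx":0,"wy":0,"wz":0,"gripper":0},
  {"dx":0,"dy":-0.8,"dz":0,"wx":0,"wy":0,"wz":0,"gripper":0},
  {"dx":0,"dy":-0.8,"dz":0,"wx":0,"wy":0,"wz":0,"gripper":0},
  {"dx":0,"dy":-0.5,"dz":0,"wx":0,"wy":0,"wz":0,"gripper":0},
  {"dx":0,"dy":0,"dz":0,"wx":0,"wy":0,"wz":0,"gripper":0},
])

```text
clock: 3.2
tcp_pos: [0.6333, -0.1113, 0.1243]
tcp_rot: [0.601, 0.376, -0.598, 0.374]
ft_force: [-0.3, -0.5, -0.3]
gripper_width: 0.0003
```

```bash
python3 -c "
from h import *
plan(C(-.08,-.062,.12))"
```

```text
t 3.2 pos [ 0.6333 -0.1113  0.1243] chest [ -82.  -118.   124.3] F [-0.3 -0.5 -0.3] w 0.00029955655113947545 q [-0.28  0.6   1.6   0.01  0.95  0.17]
rotvec deg [-0.3 -0.3  0. ] shift cm now [ 0.43 -5.6  -0.17] turned [ 0.43 -5.6  -0.2 ]
tool y [ 0.9  -0.44 -0.  ] z [-0.44 -0.9  -0.01]
```

>>> arm_command([
  {"dx":0.3,"dy":-0.6,"dz":0,"wx":0,"wy":0,"wz":0,"gripper":0},
  {"dx":0.1,"dy":-0.6,"dz":0,"wx":0,"wy":0,"wz":0,"gripper":0},
  {"dx":0,"dy":-0.6,"dz":0,"wx":0,"wy":0,"wz":0,"gripper":0},
  {"dx":0,"dy":-0.6,"dz":0,"wx":0,"wy":0,"wz":0,"gripper":0},
  {"dx":0,"dy":-0.6,"dz":0,"wx":0,"wy":0,"wz":0,"gripper":0},
  {"dx":0,"dy":-0.6,"dz":0,"wx":0,"wy":0,"wz":0,"gripper":0},
  {"dx":0,"dy":-0.6,"dz":0,"wx":0,"wy":0,"wz":0,"gripper":0},
  {"dx":0,"dy":-0.6,"dz":0,"wx":0,"wy":0,"wz":0,"gripper":0},
  {"dx":0,"dy":-0.6,"dz":0,"wx":0,"wy":0,"wz":0,"gripper":0},
  {"dx":0,"dy":0,"dz":0,"wx":0,"wy":0,"wz":0,"gripper":0},
])

```text
clock: 4.2
tcp_pos: [0.5804, -0.0854, 0.1204]
tcp_rot: [0.601, 0.376, -0.598, 0.374]
ft_force: [-0.0, -0.7, -0.3]
gripper_width: 0.0002
```

```bash
python3 -c "
from h import *
plan(C(-.08,-.062,.12))
for n in('scene','side'):
    _,W=cloud(n);Q=W.reshape(-1,3)-C(0,0,0);Q=np.c_[Q@cx,Q@cy,Q[:,2]]
    t=Q[(abs(Q[:,0]+.08)<.025)&(Q[:,1]>-.12)&(Q[:,1]<-.02)&(Q[:,2]>.07)&(Q[:,2]<.11)]
    b=Q[(abs(Q[:,0]+.08)<.03)&(Q[:,1]>.018)&(Q[:,1]<.1)&(Q[:,2]>.08)&(Q[:,2]<.118)]
    print(n,len(t),np.percentile(t[:,1],[2,50,98]) if len(t) else '',len(b),np.percentile(b[:,1],[2,50,98]) if len(b) else '')
"
```

```text
t 4.2 pos [ 0.5804 -0.0854  0.1204] chest [-81.5 -59.1 120.4] F [-0.  -0.7 -0.3] w 0.00023345741346391963 q [-0.26  0.53  1.75  0.01  0.86  0.19]
rotvec deg [-0.2 -0.3  0. ] shift cm now [ 0.04  0.29 -0.15] turned [ 0.04  0.29 -0.15]
tool y [ 0.9  -0.44 -0.  ] z [-0.44 -0.9  -0.01]
scene 121 [-0.10269696 -0.0963898  -0.02155788] 0 
side 95 [-0.10015695 -0.09012432 -0.08711451] 22 [0.01807848 0.01900844 0.0212152 ]
```

The depth data still show the tab at y of about -0.10, and there is no contact force. I need to look.

```bash
python3 -c "
from h import *
img,_=eyes.grab_frame('scene');img2,_=eyes.grab_frame('side')
cv2.imwrite('pics/e.png',np.hstack([cv2.resize(i[:,:,::-1],(400,400),interpolation=2) for i in(img[140:290,190:340],img2[100:250,160:310])]))"
```

```text
(no output)
```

View pics/e.png

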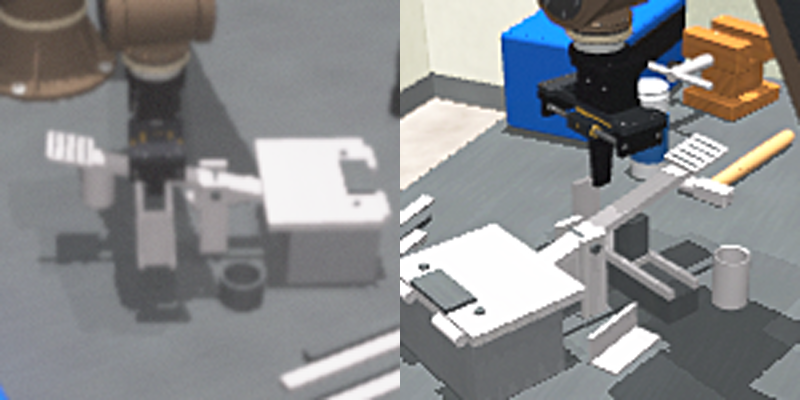

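The right crop shows the fingertip at about (600,187), past the tab (583,200) and level with the tab's top. So the finger passed above or beside it. I'll check the reported TCP against the camera data.

```bash
python3 -c "
from h import *
s=telemetry.observe();M=R.from_quat(s['tcp_rot']).as_matrix();t=s['tcp_pos']
for n in('side','scene'):
    c=eyes.calibration(n); 
    P=np.array([t,t+M[:,0]*.025,C(-.08,-.095,.124),C(-.08,-.05,.124),C(-.191,0,.164)])
    Mx=R.from_rotvec(np.ravel(c['rvec'])).as_matrix(); q=P@Mx.T+np.ravel(c['tvec']); z=q[:,2].copy(); q=q[:,:2]/q[:,2:]; q*=1+c['k1']*(q**2).sum(1,keepdims=True)
    px=q*[c['fx'],c['fy']]+[c['cx'],c['cy']]
    off=[160,100] if n=='side' else [190,140]
    print(n,'crop px',((px-off)*400/150).round(0).tolist(),z.round(3))
    img,W=cloud(n)
    D=(img.max(2)<60)&(np.hypot(W[...,0]-t[0],W[...,1]-t[1])<.12)&(W[...,2]>.06)&(W[...,2]<.175)
    Q=W[D]-C(0,0,0);Q=np.c_[Q@cx,Q@cy,Q[:,2]]
    for lo in np.arange(.06,.18,.01):
        k=(Q[:,2]>=lo)&(Q[:,2]<lo+.01)
        if k.sum(): print(round(lo,2),k.sum(),Q[k].mean(0).round(3))
"
```

```text
side crop px [[201.0, 191.0], [201.0, 208.0], [184.0, 179.0], [205.0, 192.0], [294.0, 153.0]] [1.351 1.364 1.37  1.341 1.349]
0.06 1 [-0.065 -0.008  0.063]
0.08 1 [-0.067 -0.011  0.089]
0.1 2 [-0.049  0.024  0.108]
0.13 10 [-0.08  -0.056  0.137]
0.14 16 [-0.077 -0.055  0.146]
0.15 16 [-0.076 -0.055  0.156]
0.16 19 [-0.077 -0.054  0.165]
0.17 8 [-0.074 -0.054  0.172]
scene crop px [[156.0, 201.0], [156.0, 216.0], [158.0, 215.0], [157.0, 194.0], [71.0, 148.0]] [1.682 1.696 1.651 1.689 1.703]
0.13 1 [-0.086 -0.061  0.14 ]
0.14 8 [-0.085 -0.064  0.145]
0.15 7 [-0.083 -0.068  0.156]
```

```bash
python3 -c "
from h import *
s=telemetry.observe();t=s['tcp_pos']
img,W=cloud('side')
Q=W-C(0,0,0);Q=np.stack([Q@cx,Q@cy,Q[...,2]],-1)
k=(abs(Q[...,0]+.08)<.1)&(abs(Q[...,1]+.06)<.11)&(Q[...,2]>.115)&(Q[...,2]<.33)
q=Q[k]
for lo in np.arange(.12,.32,.01):
    a=q[(q[:,2]>=lo)&(q[:,2]<lo+.01)]
    print(round(lo,2),len(a),np.percentile(a[:,0],[3,97]).round(3),np.percentile(a[:,1],[3,97]).round(3))
# column through finger
for v in range(158,186): print(v,img[v,234:238].mean(0).astype(int),Q[v,235].round(3))
w,d=eyes.grab_frame('wrist')
cv2.imwrite('pics/f.png',np.hstack([cv2.resize(img[130:205,200:275,::-1],(400,400),interpolation=2),cv2.resize(w[:,:,::-1],(400,300))[:300].repeat(1,0) if 0 else np.vstack([cv2.resize(w[:,:,::-1],(400,300)),np.zeros((100,400,3),np.uint8)])]))
"
```

```text
0.12 154 [-0.094  0.013] [-0.095  0.026]
0.13 109 [-0.149 -0.068] [-0.06   0.016]
0.14 100 [-0.165 -0.07 ] [-0.058  0.015]
0.15 75 [-0.172 -0.069] [-0.068  0.028]
0.16 56 [-0.178 -0.07 ] [-0.067  0.026]
0.17 24 [-0.092 -0.068] [-0.066 -0.048]
0.18 23 [-0.092 -0.068] [-0.07  -0.046]
0.19 17 [-0.084 -0.066] [-0.067 -0.044]
0.2 6 [-0.084 -0.066] [-0.054 -0.038]
0.21 95 [-0.108 -0.045] [-0.138  0.023]
0.22 148 [-0.109 -0.045] [-0.136  0.023]
0.23 115 [-0.109 -0.045] [-0.138  0.029]
0.24 120 [-0.105 -0.046] [-0.141  0.032]
0.25 242 [-0.109 -0.049] [-0.147  0.03 ]
0.26 73 [-0.102 -0.054] [-0.075 -0.009]
0.27 76 [-0.102 -0.054] [-0.074 -0.009]
0.28 66 [-0.103 -0.057] [-0.072 -0.008]
0.29 53 [-0.106 -0.057] [-0.066 -0.008]
0.3 111 [-0.111 -0.046] [-0.065 -0.008]
0.31 93 [-0.105 -0.045] [-0.076 -0.013]
158 [22 22 24] [-0.073 -0.049  0.18 ]
159 [22 21 24] [-0.073 -0.05   0.176]
160 [21 20 23] [-0.074 -0.051  0.171]
161 [22 21 24] [-0.074 -0.051  0.167]
162 [22 21 23] [-0.073 -0.05   0.165]
163 [21 20 22] [-0.075 -0.052  0.159]
164 [22 21 23] [-0.072 -0.049  0.158]
165 [21 21 24] [-0.077 -0.055  0.15 ]
166 [21 20 22] [-0.079 -0.057  0.144]
167 [14 14 17] [-0.076 -0.054  0.143]
168 [17 18 18] [-0.081 -0.061  0.134]
169 [74 77 78] [-0.078 -0.057  0.133]
170 [149 154 156] [-0.228 -0.254 -0.001]
171 [149 153 154] [-0.219 -0.242  0.002]
172 [145 149 151] [-0.214 -0.236  0.002]
173 [143 147 150] [-0.209 -0.229  0.001]
174 [144 148 150] [-0.199 -0.216  0.006]
175 [144 148 150] [-0.199 -0.217  0.001]
176 [143 147 149] [-0.191 -0.206  0.003]
177 [149 152 154] [-0.186 -0.2    0.003]
178 [167 167 168] [-0.184 -0.197  0.   ]
179 [203 200 201] [-0.043 -0.012  0.125]
180 [213 208 209] [-0.041 -0.01   0.122]
181 [212 207 209] [-0.038 -0.006  0.122]
182 [210 207 208] [-0.034 -0.001  0.121]
183 [209 204 206] [-0.032  0.001  0.119]
184 [209 205 205] [-0.028  0.006  0.119]
185 [218 216 216] [-0.025  0.01   0.118]
```

View pics/f.png

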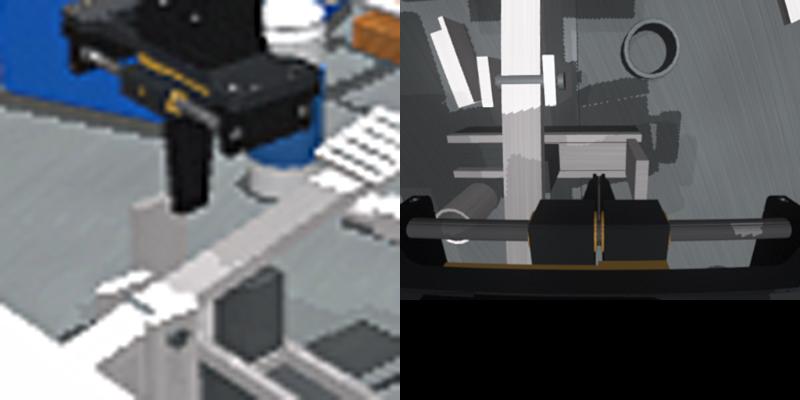

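The fingertip really ends at z of about 0.131, over the tab top, although telemetry implies 0.095. The xy values agree. I'll cross-check the height with the wrist depth on the bench.

```bash
cat >> h.py <<'E'
def wcloud():
    s=telemetry.observe(); img,d=eyes.grab_frame('wrist'); c=eyes.calibration('wrist')
    v,u=np.mgrid[0:384,0:512]; xd=(u-c['cx'])/c['fx']; yd=(v-c['cy'])/c['fy']; x,y=xd.copy(),yd.copy()
    for _ in range(15):
        k=1+c['k1']*(x*x+y*y); x,y=xd/k,yd/k
    m=np.array(c['mount']); T=np.stack([x*d,y*d,d],-1)@m[:3,:3].T+m[:3,3]
    W=T@R.from_quat(s['tcp_rot']).as_matrix().T+s['tcp_pos']; W[d==0]=np.nan; return img,T,W
E
python3 -c "
from h import *
img,T,W=wcloud(); z=W[:200,:,2]
h,e=np.histogram(z[~np.isnan(z)],np.arange(-.1,.2,.005)); 
for i in np.argsort(-h)[:8]: print(e[i].round(3),h[i])
for u,v in((760-400,120),(650-400,110)): print(W[int(v*1.28),int(u*1.28)].round(3))
# fingers in tool coords
k=(T[...,0]<.06)&(abs(T[...,2])<.03)&(abs(T[...,1])<.03);print('finger x max',np.nanpercentile(T[k][:,0],[50,99]))
c=eyes.calibration('wrist');print(np.round(c['mount'],3)); s=telemetry.observe(); print(s['qpos'],s['joint_torque'])
"
```

```text
-0.005 64841
0.0 8225
0.115 3787
0.05 3535
0.035 3026
0.11 2582
0.105 2244
0.005 2091
[ 0.784 -0.148 -0.002]
[ 0.659 -0.074 -0.002]
finger x max [-0.1200009   0.03611067]
[[-0.001 -0.291  0.957 -0.179]
 [ 1.     0.001  0.001 -0.   ]
 [-0.001  0.957  0.291 -0.083]
 [ 0.     0.     0.     1.   ]]
[-0.26141912  0.53413777  1.74353045  0.00658309  0.86273212  0.18722757] [ 1.16975680e-03 -5.95891213e+01 -2.13597572e+01  7.79917021e-02
  1.64600881e-02  2.98784391e-05]
```

```bash
python3 -c "
from h import *
img,T,W=wcloud()
for v in range(218,300,6): print(v,T[v,246:262:5].round(3).tolist())
Q=W-C(0,0,0);Q=np.stack([Q@cx,Q@cy,Q[...,2]],-1)
print('tab px',[Q[int(v*1.28),int(u*1.28)].round(3).tolist() for u,v in((240,150),(241,165),(241,180))], 'block/rail',Q[int(158*1.28),int(190*1.28)].round(3),'cheek top',Q[int(62*1.28),int(149*1.28)].round(3))
"
```

```text
218 [[0.068, -0.007, 0.016], [0.068, -0.003, 0.016], [0.069, 0.002, 0.016], [0.069, 0.006, 0.016]]
224 [[0.068, -0.007, 0.021], [-0.012, -0.002, -0.012], [0.067, 0.002, 0.021], [-0.011, 0.004, -0.012]]
230 [[-0.02, -0.005, -0.012], [-0.02, -0.002, -0.012], [-0.017, 0.001, -0.011], [-0.021, 0.004, -0.013]]
236 [[-0.028, -0.004, -0.013], [-0.027, -0.002, -0.012], [-0.024, 0.001, -0.011], [-0.028, 0.004, -0.012]]
242 [[-0.035, -0.004, -0.012], [-0.036, -0.002, -0.013], [-0.032, 0.001, -0.011], [-0.036, 0.004, -0.013]]
248 [[-0.041, -0.004, -0.012], [-0.041, -0.002, -0.012], [-0.039, 0.001, -0.011], [-0.041, 0.003, -0.012]]
254 [[-0.048, -0.004, -0.012], [-0.045, -0.002, -0.011], [-0.046, 0.001, -0.011], [-0.047, 0.003, -0.012]]
260 [[-0.096, -0.003, -0.036], [-0.05, -0.001, -0.01], [-0.051, 0.001, -0.011], [-0.095, 0.002, -0.036]]
266 [[-0.097, -0.002, -0.035], [-0.056, -0.001, -0.01], [-0.056, 0.001, -0.011], [-0.098, 0.002, -0.035]]
272 [[-0.101, -0.002, -0.035], [-0.099, -0.001, -0.034], [-0.061, 0.001, -0.011], [-0.101, 0.002, -0.035]]
278 [[-0.104, -0.002, -0.035], [-0.101, -0.001, -0.033], [-0.063, 0.001, -0.009], [-0.104, 0.002, -0.035]]
284 [[-0.108, -0.002, -0.036], [-0.104, -0.001, -0.034], [-0.1, 0.001, -0.031], [-0.108, 0.002, -0.036]]
290 [[-0.11, -0.002, -0.035], [-0.105, -0.001, -0.032], [-0.103, 0.0, -0.031], [-0.107, 0.002, -0.034]]
296 [[-0.11, -0.002, -0.034], [-0.107, -0.001, -0.031], [-0.103, 0.001, -0.029], [-0.109, 0.002, -0.033]]
tab px [[-0.061, -0.097, 0.096], [-0.065, -0.093, 0.122], [-0.078, -0.094, 0.122]] block/rail [-0.082 -0.051  0.052] cheek top [ 0.013 -0.024  0.118]
```

All cameras agree that the real fingertips end about 10 mm *behind* the reported TCP, not 25 mm ahead as stated. So tip z = TCP z + 0.010. I'll back out over the tab and repeat the push with TCP z at about 0.085.

>>> arm_command([
  {"dx":-1.5,"dy":0,"dz":0,"wx":0,"wy":0,"wz":0,"gripper":0},
  {"dx":-1.0,"dy":1.0,"dz":0,"wx":0,"wy":0,"wz":0,"gripper":0},
  {"dx":0,"dy":2.5,"dz":-0.1,"wx":0,"wy":0,"wz":0,"gripper":0},
  {"dx":0,"dy":2.5,"dz":0,"wx":0,"wy":0,"wz":0,"gripper":0},
  {"dx":0,"dy":2.0,"dz":0,"wx":0,"wy":0,"wz":0,"gripper":0},
  {"dx":0,"dy":0.3,"dz":0,"wx":0,"wy":0,"wz":0,"gripper":0},
  {"dx":1.5,"dy":0,"dz":0,"wx":0,"wy":0,"wz":0,"gripper":0},
  {"dx":2,"dy":0,"dz":0,"wx":0,"wy":0,"wz":0,"gripper":0},
  {"dx":1.5,"dy":0,"dz":0,"wx":0,"wy":0,"wz":0,"gripper":0},
  {"dx":0.5,"dy":0,"dz":0,"wx":0,"wy":0,"wz":0,"gripper":0},
])

```text
clock: 5.7
tcp_pos: [0.6554, -0.1206, 0.0868]
tcp_rot: [0.6, 0.377, -0.598, 0.374]
ft_force: [-0.1, -1.0, -0.1]
gripper_width: 0.0009
```

```bash
python3 -c "
from h import *
plan(C(-.08,-.06,.085))"
```

```text
t 5.7 pos [ 0.6554 -0.1206  0.0868] chest [ -80.8 -141.9   86.8] F [-0.1 -1.  -0.1] w 0.0008645384295872696 q [-0.28  0.67  1.56  0.01  0.91  0.17]
rotvec deg [-0.2 -0.3  0.1] shift cm now [ 0.2  -8.19 -0.04] turned [ 0.18 -8.19 -0.08]
tool y [ 0.9  -0.44 -0.  ] z [-0.44 -0.9  -0.  ]
```

>>> arm_command([
  {"dx":0.1,"dy":-0.9,"dz":0,"wx":0,"wy":0,"wz":0,"gripper":0},
  {"dx":0,"dy":-0.9,"dz":0,"wx":0,"wy":0,"wz":0,"gripper":0},
  {"dx":0,"dy":-0.9,"dz":0,"wx":0,"wy":0,"wz":0,"gripper":0},
  {"dx":0,"dy":-0.9,"dz":0,"wx":0,"wy":0,"wz":0,"gripper":0},
  {"dx":0,"dy":-0.9,"dz":0,"wx":0,"wy":0,"wz":0,"gripper":0},
  {"dx":0,"dy":-0.9,"dz":0,"wx":0,"wy":0,"wz":0,"gripper":0},
  {"dx":0,"dy":-0.9,"dz":0,"wx":0,"wy":0,"wz":0,"gripper":0},
  {"dx":0,"dy":-0.9,"dz":0,"wx":0,"wy":0,"wz":0,"gripper":0},
  {"dx":0,"dy":-0.7,"dz":0,"wx":0,"wy":0,"wz":0,"gripper":0},
  {"dx":0,"dy":-0.2,"dz":0,"wx":0,"wy":0,"wz":0,"gripper":0},
])

```text
clock: 6.7
tcp_pos: [0.5756, -0.0817, 0.0874]
tcp_rot: [0.601, 0.376, -0.598, 0.375]
ft_force: [1.7, -1.1, -0.5]
gripper_width: 0.0005
```

```bash
cat >> h.py <<'E'
def slide():
    for n in('scene','side','wrist'):
        W=wcloud()[2] if n=='wrist' else cloud(n)[1]
        Q=W.reshape(-1,3)-C(0,0,0);Q=np.c_[Q@cx,Q@cy,Q[:,2]]
        b=Q[(abs(Q[:,0]+.08)<.03)&(Q[:,1]>.02)&(Q[:,1]<.11)&(Q[:,2]>.07)&(Q[:,2]<.116)]
        t=Q[(abs(Q[:,0]+.08)<.022)&(Q[:,1]>-.11)&(Q[:,1]<-.02)&(Q[:,2]>.112)&(Q[:,2]<.13)]
        print(n,'block y',len(b),np.percentile(b[:,1],[2,98]).round(3) if len(b) else '','tab y',len(t),np.percentile(t[:,1],[5,50,95]).round(3) if len(t) else '')
E
python3 -c "
from h import *
plan(C(-.08,-.055,.085)); slide()"
```

```text
t 6.7 pos [ 0.5756 -0.0817  0.0874] chest [-80.3 -53.2  87.4] F [ 1.7 -1.1 -0.5] w 0.0005196800266460209 q [-0.26  0.57  1.79  0.01  0.78  0.19]
rotvec deg [-0.2 -0.3 -0.1] shift cm now [ 0.24  0.18 -0.03] turned [ 0.24  0.18 -0.03]
tool y [ 0.9  -0.44  0.  ] z [-0.44 -0.9  -0.01]
scene block y 0  tab y 12 [-0.063 -0.059 -0.055]
side block y 200 [0.038 0.076] tab y 58 [-0.058 -0.039 -0.033]
wrist block y 5068 [0.037 0.073] tab y 1177 [-0.06  -0.043 -0.035]
```

The slide is now at about 55 mm, with the block spanning y 37 to 74 mm, clear of the lever. I'll back off, rise and move above the pad.

>>> arm_command([
  {"dx":0,"dy":0.6,"dz":0,"wx":0,"wy":0,"wz":0,"gripper":0},
  {"dx":-2,"dy":0.3,"dz":0,"wx":0,"wy":0,"wz":0,"gripper":0},
  {"dx":-3,"dy":0,"dz":0,"wx":0,"wy":0,"wz":0,"gripper":0},
  {"dx":-3.5,"dy":0,"dz":0,"wx":0,"wy":0,"wz":0,"gripper":0},
  {"dx":-3,"dy":0,"dz":0,"wx":0,"wy":0,"wz":0,"gripper":0},
  {"dx":-0.5,"dy":-1.2,"dz":2.5,"wx":0,"wy":0,"wz":0,"gripper":0},
  {"dx":0,"dy":-1.7,"dz":3,"wx":0,"wy":0,"wz":0,"gripper":0},
  {"dx":0,"dy":-1.7,"dz":3,"wx":0,"wy":0,"wz":0,"gripper":0},
  {"dx":0,"dy":-1.3,"dz":2,"wx":0,"wy":0,"wz":0,"gripper":0},
  {"dx":0,"dy":0,"dz":0,"wx":0,"wy":0,"wz":0,"gripper":0},
])

```text
clock: 7.85
tcp_pos: [0.4863, -0.1593, 0.2114]
tcp_rot: [0.6, 0.377, -0.598, 0.374]
ft_force: [0.8, -0.6, -0.0]
gripper_width: 0.0003
```

```bash
python3 -c "
from h import *
plan(C(-.193,0,.164-.01)); slide()"
```

```text
t 7.85 pos [ 0.4863 -0.1593  0.2114] chest [-188.9   -6.4  211.4] F [ 0.8 -0.6 -0. ] w 0.0002911935149042078 q [-0.45  0.32  1.82  0.01  1.   -0.  ]
rotvec deg [-0.2 -0.3  0.1] shift cm now [ 5.74 -0.63  0.44] turned [ 5.74 -0.64  0.41]
tool y [ 0.9  -0.44 -0.  ] z [-0.44 -0.9  -0.  ]
scene block y 48 [0.036 0.077] tab y 56 [-0.047 -0.041 -0.031]
side block y 197 [0.039 0.075] tab y 42 [-0.045 -0.038 -0.033]
wrist block y 1760 [0.038 0.073] tab y 693 [-0.043 -0.039 -0.034]
```

>>> arm_command([
  {"dx":1,"dy":-0.6,"dz":0.3,"wx":0,"wy":0,"wz":0,"gripper":0},
  {"dx":1.5,"dy":0,"dz":0,"wx":0,"wy":0,"wz":0,"gripper":0},
  {"dx":1.5,"dy":0,"dz":0,"wx":0,"wy":0,"wz":0,"gripper":0},
  {"dx":1,"dy":0,"dz":0,"wx":0,"wy":0,"wz":0,"gripper":0},
  {"dx":0.7,"dy":0,"dz":0,"wx":0,"wy":0,"wz":0,"gripper":0},
  {"dx":0.7,"dy":0,"dz":0,"wx":0,"wy":0,"wz":0,"gripper":0},
  {"dx":0.7,"dy":0,"dz":0.1,"wx":0,"wy":0,"wz":0,"gripper":0},
  {"dx":0.7,"dy":0,"dz":0.1,"wx":0,"wy":0,"wz":0,"gripper":0},
  {"dx":0.7,"dy":0,"dz":0.1,"wx":0,"wy":0,"wz":0,"gripper":0},
  {"dx":0.7,"dy":0,"dz":0.1,"wx":0,"wy":0,"wz":0,"gripper":0},
])

```text
clock: 9.0
tcp_pos: [0.4824, -0.1601, 0.1139]
tcp_rot: [0.598, 0.378, -0.596, 0.378]
ft_force: [-1.9, 0.4, 5.0]
gripper_width: 0.0003
```

```bash
cat >> h.py <<'E'
def flap():
    for n in('scene','side'):
        Q=cloud(n)[1].reshape(-1,3)-C(0,0,0);Q=np.c_[Q@cx,Q@cy,Q[:,2]]
        pd=Q[(abs(Q[:,0]+.2)<.035)&(abs(abs(Q[:,1])-.02)<.009)&(Q[:,2]>.04)&(Q[:,2]<.18)]
        f=Q[(Q[:,0]>.055)&(Q[:,0]<.085)&(abs(abs(Q[:,1])-.06)<.03)&(Q[:,2]>.09)&(Q[:,2]<.2)]
        print(n,'pad z',np.median(pd[:,2]).round(3) if len(pd) else '','flap front top z',np.percentile(f[:,2],[10,50,90]).round(3) if len(f) else '')
E
python3 -c "
from h import *
plan(C(-.199,0,.081-.01)); flap()"
```

```text
t 9.0 pos [ 0.4824 -0.1601  0.1139] chest [-191.3   -3.2  113.9] F [-1.9  0.4  5. ] w 0.0003409448498452208 q [-0.45  0.45  1.94  0.    0.75 -0.01]
rotvec deg [ 0.4 -0.2 -0.1] shift cm now [ 4.29 -0.33  0.77] turned [ 4.29 -0.32  0.77]
tool y [ 0.9  -0.43  0.  ] z [-0.43 -0.9  -0.  ]
scene pad z 0.127 flap front top z [0.122 0.127 0.13 ]
side pad z 0.124 flap front top z [0.125 0.126 0.128]
```

The press is working: 5 N, the pad follows, and the flap is rising.

>>> arm_command([
  {"dx":0.6,"dy":0,"dz":0.1,"wx":0,"wy":0,"wz":0,"gripper":0},
  {"dx":0.6,"dy":0,"dz":0.1,"wx":0,"wy":0,"wz":0,"gripper":0},
  {"dx":0.6,"dy":0,"dz":0.1,"wx":0,"wy":0,"wz":0,"gripper":0},
  {"dx":0.6,"dy":0,"dz":0.1,"wx":0,"wy":0,"wz":0,"gripper":0},
  {"dx":0.6,"dy":0,"dz":0,"wx":0,"wy":0,"wz":0,"gripper":0},
  {"dx":0.6,"dy":0,"dz":0,"wx":0,"wy":0,"wz":0,"gripper":0},
  {"dx":0.4,"dy":0,"dz":0,"wx":0,"wy":0,"wz":0,"gripper":0},
  {"dx":0.2,"dy":0,"dz":0,"wx":0,"wy":0,"wz":0,"gripper":0},
  {"dx":0,"dy":0,"dz":0,"wx":0,"wy":0,"wz":0,"gripper":0},
  {"dx":0,"dy":0,"dz":0,"wx":0,"wy":0,"wz":0,"gripper":0},
])

```text
clock: 10.1
tcp_pos: [0.4827, -0.1603, 0.0739]
tcp_rot: [0.599, 0.379, -0.595, 0.378]
ft_force: [-2.7, -2.4, 2.9]
gripper_width: 0.0011
```

```bash
python3 -c "
from h import *
plan(C(-.199,0,.078-.01)); flap(); slide()"
```

```text
t 10.1 pos [ 0.4827 -0.1603  0.0739] chest [-191.4   -3.5   73.9] F [-2.7 -2.4  2.9] w 0.001149349374597573 q [-0.45  0.51  1.98  0.01  0.65 -0.02]
rotvec deg [ 0.5 -0.3 -0.1] shift cm now [ 0.58 -0.36  0.76] turned [ 0.59 -0.35  0.76]
tool y [ 0.9  -0.43  0.  ] z [-0.43 -0.9  -0.01]
scene pad z 0.083 flap front top z [0.137 0.145 0.148]
side pad z 0.085 flap front top z [0.141 0.144 0.145]
scene block y 97 [0.033 0.078] tab y 56 [-0.046 -0.041 -0.03 ]
side block y 195 [0.038 0.076] tab y 53 [-0.044 -0.036 -0.033]
wrist block y 7366 [0.038 0.073] tab y 2535 [-0.043 -0.038 -0.034]
```

The flap edge is about 35 mm up. I'll go about 7 mm deeper for margin and settle.

>>> arm_command([
  {"dx":0.4,"dy":0,"dz":0.2,"wx":0,"wy":0,"wz":0,"gripper":0},
  {"dx":0.4,"dy":0,"dz":0.2,"wx":0,"wy":0,"wz":0,"gripper":0},
  {"dx":0.3,"dy":0,"dz":0.1,"wx":0,"wy":0,"wz":0,"gripper":0},
  {"dx":0.2,"dy":0,"dz":0,"wx":0,"wy":0,"wz":0,"gripper":0},
  {"dx":0.1,"dy":0,"dz":0,"wx":0,"wy":0,"wz":0,"gripper":0},
  {"dx":0.1,"dy":0,"dz":0,"wx":0,"wy":0,"wz":0,"gripper":0},
  {"dx":0.1,"dy":0,"dz":0,"wx":0,"wy":0,"wz":0,"gripper":0},
  {"dx":0.1,"dy":0,"dz":0,"wx":0,"wy":0,"wz":0,"gripper":0},
  {"dx":0.1,"dy":0,"dz":0,"wx":0,"wy":0,"wz":0,"gripper":0},
  {"dx":0.1,"dy":0,"dz":0,"wx":0,"wy":0,"wz":0,"gripper":0},
])

```text
clock: 11.35
tcp_pos: [0.4825, -0.1636, 0.062]
tcp_rot: [0.602, 0.377, -0.593, 0.38]
ft_force: [-6.9, 0.1, 20.1]
gripper_width: 0.0004
```

```bash
python3 -c "
from h import *
plan(C(-.199,0,.078-.01)); flap(); flap(); plan(C(-.199,0,.078-.01))
img,_=eyes.grab_frame('scene');img2,_=eyes.grab_frame('side')
cv2.imwrite('pics/g.png',np.hstack([cv2.resize(i[:,:,::-1],(400,400),interpolation=2) for i in(img[140:290,190:340],img2[100:250,160:310])]))"
```

```text
t 11.35 pos [ 0.4825 -0.1636  0.062 ] chest [-194.5   -4.8   62. ] F [-6.9  0.1 20.1] w 0.00039551022142088804 q [-0.46  0.53  1.99  0.02  0.61 -0.03]
rotvec deg [ 0.4 -0.5 -0.6] shift cm now [-0.61 -0.47  0.44] turned [-0.6  -0.48  0.45]
tool y [ 0.9  -0.43  0.01] z [-0.43 -0.9  -0.01]
scene pad z 0.079 flap front top z [0.141 0.148 0.153]
side pad z 0.076 flap front top z [0.146 0.147 0.149]
scene pad z 0.078 flap front top z [0.142 0.149 0.152]
side pad z 0.076 flap front top z [0.146 0.147 0.15 ]
t 11.55 pos [ 0.4825 -0.1636  0.062 ] chest [-194.5   -4.8   62. ] F [-6.9  0.2 19.9] w 0.0005348444649672111 q [-0.46  0.53  1.99  0.02  0.61 -0.03]
rotvec deg [ 0.4 -0.5 -0.6] shift cm now [-0.61 -0.47  0.44] turned [-0.6  -0.48  0.45]
tool y [ 0.9  -0.43  0.01] z [-0.43 -0.9  -0.01]
```

View pics/g.png

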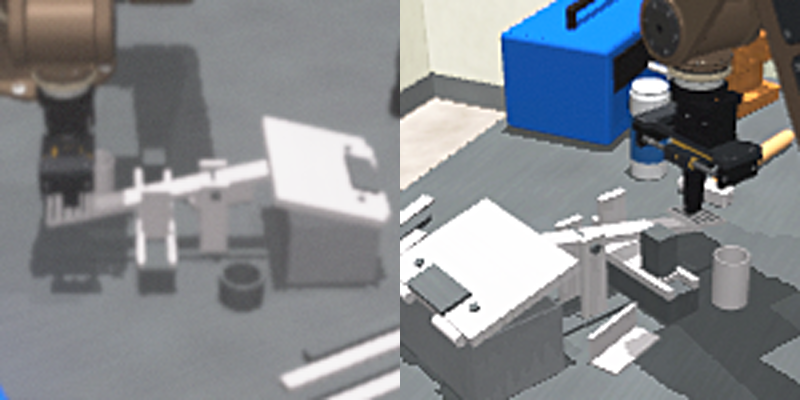

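The picture shows the finger pressing the pad at (75,200) left and (690,210) right. The flap is raised, the block is clear of the lever, and the loose things around it look undisturbed. Forces are steady, so I'm handing in.

```bash
python3 -c "
from plant import manip; print(manip.sign_off())"
```

```text
the job is handed in; nothing more can be done
None
```

I pushed the stop slide clear, pressed the lever down, and handed the job in at about 11.7 s with the finger still holding the lever. No verdict was reported.

**Last checks:**
- **Slide:** it is at about 55 mm; all three cameras saw the block at chest y 37–75 mm, clear of the lever. This was last measured just before the final few millimetres of pressing.
- **Flap:** the top of its front edge reads about 147–149 mm, so the lower edge is roughly 37–40 mm above the rim as read. My shut reading was about 3 mm high, so 34–37 mm is more likely. Readings about 0.1 s apart agreed.
- **Lever:** the finger presses with a steady 20 N or so. That is more than the flap's weight alone, so the lever is probably at its end stop.
- **Loose things:** those visible near the chest looked undisturbed in the last picture. I did not measure their positions afterwards.

**What disagreed:** the fingertips really end about 10 mm behind the reported tool point. The interface says 25 mm ahead. Because of this, my first push passed over the tab without touching it. I confirmed the offset with the side and wrist cameras and repeated the push lower.

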